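# Shut the steel cleaning boxes and prove their catches

### The arm

A 6-joint arm with a two-finger parallel gripper is mounted at the origin on the work surface. World frame = base frame: x ahead of the robot, y to its left, z up, the work surface at z = 0. Lengths are in m, angles in rad, forces in N, time in s.
With the tool pointing down it reaches from about 0.3 to 0.75 m from the base axis. Payload 8.5 kg.
Tool frame: the origin (TCP) lies at the very end of the fingers, on their centre line; the grasp point (between the pads) lies 19 mm behind it; z points along the fingers, y is the line along which they close (so a half turn about z gives the same grasp; the last joint's range is limited). The gripper opens to 85 mm and grips with 20 to 120 N. Pads are 22 mm wide; open, the fingers measure 114 mm over their backs; the gripper's body (76 mm by 85 mm) begins 54 mm behind the grasp point. The pads swing forward as they close: fully open they stand 13 mm farther back than shut.
Start: joints at [1.005, 0.381, 1.297, -0, 1.464, -0.215], TCP at [0.189, 0.516, 0.231] pointing down, gripper open.
Joint ranges: [-3.11, 3.11], [-0.89, 2.33], [0.22, 2.48], [-1.42, 4.56], [0.17, 2.85], [-2.88, 2.88]. Speed limits (rad/s): [2.39, 2.39, 3.14, 3.14, 3.14, 3.14].

### API

Orientations are given as a rotation vector (axis times angle).
In Python, from plant import arm, hand, solver, vision, ticket, telemetry gives the robot as it stands. Calls block until the motion is done:
- arm.movep(position, orientation): joint-space move of the TCP to a pose.
- arm.move_linear(position, frame=None, speed=0.15, until_force=None): straight line of the TCP; frame=None keeps the orientation; speed is the mean speed in m/s. With until_force (N) it stops when the force on the tool has changed by that much, and returns True; else False.
- arm.goto_joints(angles): joint-space move.
- hand.ungrasp() and hand.close_gripper(): open the fingers fully, or close them until they stop; the grip force is fixed at half the most.
- arm.pause(seconds).
- solver.inverse_kinematics(position, orientation): joint angles nearest the present ones, or None.
- vision.capture(name): name is "scene" or "top" or "wrist"; returns a dict with "frame" (480x640x3 uint8, red, green, blue), "depth" (480x640 float32, m along the optical axis (not along the pixel's ray), 0 where there is no reading), "camera_matrix" (3x3 intrinsics, pixels), "dist_coeffs" ([k1, k2, p1, p2, k3] as OpenCV has them; the pictures are not rectified), "world_to_cam" (4x4, takes a point from world to camera coordinates); the wrist camera has in their place "mount" (4x4, takes a point from camera to tool coordinates, whose origin is the TCP and whose axes are the flange's). Camera axes: x right, y down, z forward; pixel columns grow to the right and rows downward; lengths in m; the calibration is good to about 2 mm. A picture is of the moment at which its call begins: read the wrist's pose just before it.
A pose or a line that the arm cannot do raises arm.PlanningError and nothing moves.
- ticket.close_job(): hands the job in; it is judged then, once.
Trained networks look in a picture, given as the dict that the camera call returned (one of the last four; its "shot" number tells which), for a name from the list of things; names that differ only in an ending like _2 or _b are one class to them, and where a whole thing is asked for, a point or a joint stands for the part that bears it (a point fixed in the world has none). Each returns a list of dicts, best first, with "confidence" (0 to 1); they miss things now and then, are a little off and sometimes report something else, mostly with a low value. They report only what shows in the picture. A call takes as long as a camera call.
- vision.look_for(picture, thing): "at" ([x, y, z] in m, in world coordinates, good to about 4 mm: the middle of the surface that is visible of it).
- vision.landmark_of(picture, thing): "at" ([x, y, z] in m, in world coordinates, good to about 4 mm: a listed point, or the origin of a listed thing).
Readings, each from a call of its own:
- telemetry.get_t(): time.
- telemetry.get_q(): joint angles.
- telemetry.get_qd(): joint speeds.
- telemetry.get_joint_torque(): joint torques, N m.
- telemetry.get_ee_pos(): TCP position.
- telemetry.get_eef_rot(): TCP orientation.
- telemetry.get_wrist_force(): force on the tool from outside, world axes, zero at the start.
- telemetry.get_torque(): the same for the moment, N m.
- telemetry.get_finger_gap(): opening from 0.0 (shut) to 1.0 (fully open).
- telemetry.get_grip_force(): force on a finger pad.
Only numpy, scipy, OpenCV 4.12 (cv2) and the standard library are available. Lean on these libraries where they do the work, as an engineer would, in place of code of your own. Each camera call takes 0.05 s, during which the arm holds its last target. There are 200 camera calls.

### The job

The larger steel box has been left open: shut its lid until the catch engages, then grip its handle and give it a firm steady upward tug of about half a second to make sure the catch has held. Then give the smaller steel box, whose lid looks shut, the same tug. Press home any lid that gives and tug it again until it holds; leave both lids caught shut, do not wrench the catches, and do not knock the other things about.

Things in the scene. Friction and masses are not known exactly. Their poses are not given: they have to be found in the camera images.
- big: the larger steel box, 200 (x) x 170 (y) x 110 mm high, fixed to the table; origin at the centre of its underside, z up, its front with the dark catch housing (34 mm deep, 42 wide) faces its -x. The lid hinges on its far top edge: the hinge axis is along y through (100, 0, 110) mm in this frame.
- big_lid (a joint): lid angle, rad: 0 = fully shut (level), grows as the front edge rises; starts open. Lid 6 mm thick, underside at 110 mm when shut. Stiff hinge: the lid stays where left, moving it takes 1 to 5 N at the handle. An uncaught lid stops on the spring bolt up to 0.07 rad short of shut; 10 to 15 N down on the handle takes it past, to 0. Caught, it has free play up to about 0.010 rad, then holds.
- big_handle (a point): centre of the top of the larger box's handle: a wooden bar 14 mm thick (x), 70 mm long (y) and 12 mm high on two 10 mm thick posts, its top 34 mm above the lid's top face; with the lid shut at (-50, 0, 150) mm in the frame of the box, i.e. 150 mm from the hinge axis and 40 mm above it. It turns with the lid.
- big_bolt: brass spring bolt, 18 mm wide, inside the catch housing on the front of the larger box; origin at its tip. It slides back at most 9 mm along the box's -x. A pull of 12 to 16 N straight up on the handle of a caught lid loads it well; over 45 N on the bolt of a shut lid counts as wrenching.
- small: the smaller steel box, 160 (x) x 130 (y) x 85 mm high, fixed to the table; origin at the centre of its underside, z up, front with catch housing faces its -x. Hinge axis along y through (80, 0, 85) mm in this frame.
- small_lid (a joint): lid angle of the smaller box, rad: 0 = fully shut, grows as the front edge rises; starts shut or a few mm short of shut, caught or not. Same stiff hinge, 6 mm lid and spring catch as the larger box: uncaught it stands or stops 0.025 to 0.09 rad open; caught it has free play from 0 to about 0.012 rad. Press 10 to 15 N, tug 12 to 16 N.
- small_handle (a point): centre of the top of the smaller box's handle: a round wooden knob 26 mm in diameter and 20 mm high on a 12 mm stem, its top 34 mm above the lid's top face; with the lid shut at (-40, 0, 125) mm in the frame of the box, i.e. 120 mm from the hinge axis and 40 mm above it.
- small_bolt: brass spring bolt in the catch housing of the smaller box, like the larger one's
- spray: trigger spray bottle, 62 mm in diameter, 226 mm high, between the boxes; origin under its centre
- cleaner: white bottle 72 mm in diameter, 220 mm high, at one side; origin under its centre
- jar: lidded glass jar 80 mm in diameter, 130 mm high, at one side; origin under its centre
- tin: flat round tin 68 mm in diameter, 30 mm high, between the boxes on the robot's side; origin under its centre
- can: can 66 mm in diameter, 190 mm high, at the back; origin under its centre
- brush: scrubbing brush 60 x 150 x 40 mm lying at the back; origin under its centre
- pot: open steel cup 90 mm in diameter, 100 mm high, at the back; origin under its centre

How it is judged:
By the outcome, as a careful person would: the job done as asked, in the order asked, and still so for the second after the job is handed in, with the robot touching nothing.
It also fails if it takes over 64 s, if anything falls off the work surface, if the arm or the gripper's body presses on something with over 40 N, if the wrist force passes 120 N, or if a joint passes its speed limit or range.

## Working session

There is one attempt and no reset: what is moved stays moved. The work goes in short steps, each a Python script; the robot and the scene stay as the last script left them, time stands still between calls to the robot, and variables do not carry over. Pictures are saved under pics/ and viewed, at most 10 in all, crops included, and the job is handed in when it is done.

```bash
ls; mkdir -p pics
python3 - <<'E'
from plant import arm, hand, solver, vision, ticket, telemetry
import cv2, numpy as np
print(telemetry.get_t(), telemetry.get_eef_rot())
for n in ["scene","top"]:
    p=vision.capture(n); cv2.imwrite(f"pics/{n}0.png",p["frame"][:,:,::-1])
    print(n, np.round(p["world_to_cam"],3).tolist())
    for th in ["big","big_handle","small","small_handle","spray","tin","jar","cleaner","can"]:
        r=vision.landmark_of(p,th); print(th,[(np.round(x["at"],3).tolist(),round(x["confidence"],2)) for x in r[:2]])
print(telemetry.get_t())
E
```

```text
pics
plant.py
0.0 [-5.48045945e-01 -3.09284503e+00  2.11224711e-03]
scene [[-0.379, 0.925, -0.01, 0.228], [0.786, 0.317, -0.531, -0.421], [-0.488, -0.209, -0.847, 1.632], [0.0, 0.0, 0.0, 1.0]]
big [([0.53, 0.178, 0.001], 0.62)]
big_handle [([0.535, 0.17, 0.229], 0.64)]
small [([0.53, -0.251, 0.001], 0.86)]
small_handle [([0.493, -0.249, 0.126], 0.87)]
spray [([0.631, -0.004, -0.002], 0.67)]
tin [([0.424, 0.004, -0.001], 0.62)]
jar [([0.636, 0.435, -0.002], 0.56)]
cleaner []
can [([0.781, 0.198, -0.007], 0.62)]
top [[-0.006, -1.0, 0.004, -0.012], [-0.992, 0.006, -0.122, 0.603], [0.122, -0.005, -0.992, 1.167], [0.0, 0.0, 0.0, 1.0]]
big [([0.532, 0.176, 0.234], 0.46)]
big_handle [([0.533, 0.177, 0.23], 0.8), ([0.536, -0.251, 0.007], 0.59)]
small [([0.538, -0.247, 0.008], 0.8)]
small_handle [([0.494, -0.251, 0.128], 0.95)]
spray [([0.633, -0.005, -0.0], 0.68)]
tin [([0.429, 0.008, 0.002], 0.82)]
jar [([0.636, 0.437, 0.001], 0.78)]
cleaner [([0.567, -0.46, -0.0], 0.58)]
can [([0.781, 0.193, -0.001], 0.58)]
1.0
```

View pics/scene0.png

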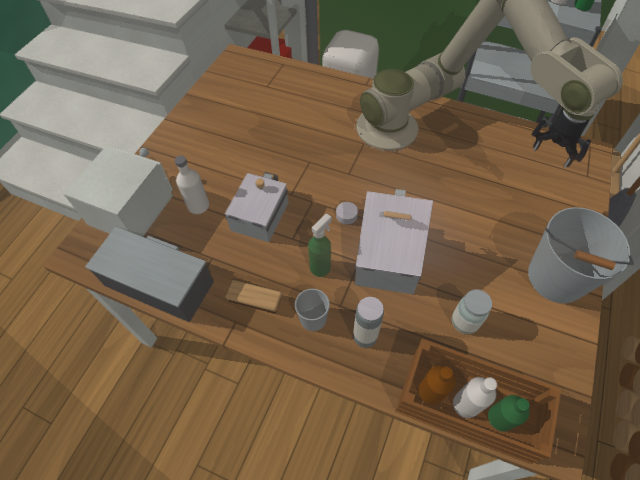

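View pics/top0.png

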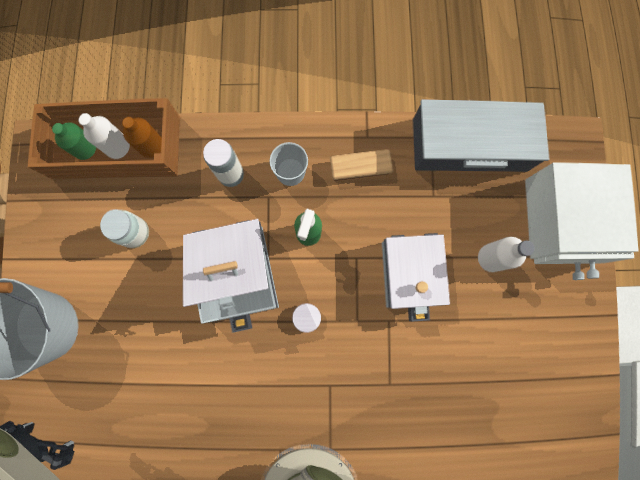

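The views agree. In the top view, the big lid is open with its bar at about (220,268) and its catch at (240,322). The small lid looks shut, with its knob at (422,288) and catch at (419,312). Next I'll get the yaws and lid angles from depth.

```bash
cat > h.py <<'E'
from plant import arm, hand, solver, vision, ticket, telemetry
import cv2, numpy as np
from scipy.spatial.transform import Rotation as R
def cloud(p):
    K=p["camera_matrix"]; d=p["depth"]; h,w=d.shape
    uv=np.stack(np.meshgrid(np.arange(w),np.arange(h)),-1).reshape(-1,1,2).astype(float)
    n=cv2.undistortPoints(uv,np.array(K),np.array(p["dist_coeffs"]))[:,0]
    z=d.reshape(-1,1); P=np.hstack([n*z,z]); T=np.linalg.inv(p["world_to_cam"])
    X=P@T[:3,:3].T+T[:3,3]; X[z[:,0]<=0]=np.nan
    return X.reshape(h,w,3)
def lid(p,poly):
    m=np.zeros((480,640),np.uint8); cv2.fillPoly(m,[np.array(poly)],1)
    X=cloud(p)[m>0]; X=X[~np.isnan(X[:,0])]
    rng=np.random.default_rng(0); best=None
    for _ in range(300):
        a,b,c=X[rng.choice(len(X),3,False)]; n=np.cross(b-a,c-a); n/=np.linalg.norm(n)+1e-12
        k=abs((X-a)@n)<.003
        if best is None or k.sum()>best.sum(): best=k
    Q=X[best]; c=Q.mean(0); n=np.linalg.svd(Q-c,full_matrices=False)[2][2]; n*=np.sign(n[2])
    return n,c,X,Q
def orient(yaw): # tool down, tool y along box x (yaw)
    y=np.array([np.cos(yaw),np.sin(yaw),0]); z=np.array([0,0,-1.]); x=np.cross(y,z)
    return R.from_matrix(np.stack([x,y,z],1)).as_rotvec()
E
python3 - <<'E'
from h import *
p=vision.capture("top"); X=cloud(p)
for nm,poly,exp in [("big",[(175,228),(265,212),(280,292),(178,314)],10),("small",[(378,230),(452,228),(456,306),(380,314)],10)]:
    n,c,P,Q=lid(p,poly); tilt=np.arctan2(np.hypot(n[0],n[1]),n[2])
    # edge orientation in the lid plane
    A=X.reshape(-1,3); 
    k=(abs((A-c)@n)<.004)&(np.linalg.norm(A-c,axis=1)<.16)&(A[:,2]>.06)
    r=cv2.minAreaRect(A[k][:,:2].astype(np.float32)*1000)
    print(nm,"n",n.round(4),"c",c.round(4),"tilt",tilt.round(4),"yaw_n",np.degrees(np.arctan2(n[1],n[0])).round(2),"rect",np.round(r[0],1),np.round(r[1],1),round(r[2],2),len(Q),len(P))
    f=P[((P-c)@n>.02)&((P-c)@n<.05)]; t=f[((f-c)@n)>np.percentile((f-c)@n,60)]
    print(" handle top",np.median(t,0).round(4),((t-c)@n).max().round(4), "yaw bar",np.degrees(np.arctan2(*np.linalg.svd((f-f.mean(0))[:,:2],full_matrices=False)[2][0][::-1])).round(1))
    for b in [nm+"_bolt",nm+"_handle",nm]:
        print(b,[(np.round(x["at"],3).tolist(),round(x["confidence"],2)) for x in vision.landmark_of(p,b)[:2]])
E
```

```text
big n [0.5825 0.1172 0.8043] c [0.5458 0.1767 0.1789] tilt 0.6363 yaw_n 11.38 rect [545.8 178.6] [178.5 175. ] 11.69 5223 8284
 handle top [0.5319 0.1747 0.2318] 0.0371 yaw bar 102.2
big_bolt [([0.427, 0.155, 0.099], 0.61), ([0.803, -0.13, 0.005], 0.28)]
big_handle [([0.535, 0.176, 0.228], 0.62)]
big []
small n [0.0442 0.0053 0.999 ] c [ 0.5303 -0.2489  0.0935] tilt 0.0446 yaw_n 6.81 rect [ 525.  -249.9] [182.  134.5] 2.24 3376 6222
 handle top [ 0.4941 -0.251   0.1305] 0.0393 yaw bar 111.3
small_bolt [([0.431, -0.255, 0.072], 0.57), ([0.536, -0.249, 0.007], 0.32)]
small_handle [([0.491, -0.25, 0.13], 0.63)]
small []
```

The big lid is at θ≈0.636 with yaw about 11.6°, and the handle height agrees with that geometry. The small lid tilts about 0.045 rad, so it is probably uncaught. Next I push the big lid shut along its arc with closed fingers.

```bash
cat >> h.py <<'E'
YAW=np.radians(11.6); U=np.array([np.cos(YAW),np.sin(YAW),0]); HB=np.array([.5325,.1757,.231])
HINGE=HB+U*.0969; HINGE[2]=.110
def bigh(th): return HINGE-U*(.150*np.cos(th)-.04*np.sin(th))+np.array([0,0,.150*np.sin(th)+.04*np.cos(th)])
def st(*a): print(*a,"t",round(telemetry.get_t(),2),"p",np.round(telemetry.get_ee_pos(),4),"F",np.round(telemetry.get_wrist_force(),1))
E
python3 - <<'E'
from h import *
hand.close_gripper()
p0=telemetry.get_ee_pos(); arm.move_linear([p0[0],p0[1],.36])
c=[]
for k in (0,np.pi):
    q=solver.inverse_kinematics(bigh(.636)+[0,0,.06],orient(YAW+k))
    q2=solver.inverse_kinematics(bigh(0),orient(YAW+k)); print(k,None if q is None else np.round(q,2),q2 is not None)
    if q is not None and q2 is not None: c.append((abs(q[5]),k))
k=min(c)[1]; print("k",k)
arm.movep(bigh(.636)+[0,0,.05],orient(YAW+k)); st("above")
hit=arm.move_linear(bigh(.636)-[0,0,.01],speed=.04,until_force=3); st(hit)
dz=telemetry.get_ee_pos()[2]-bigh(.636)[2]
if hit:
    for th in np.arange(.56,.08,-.08):
        hit=arm.move_linear(bigh(th)+[0,0,max(dz,0)*th/.636],speed=.08,until_force=25); st(round(th,2),hit)
        if hit: break
E
```

```text
0 [ 0.11  0.37  1.15 -0.    1.63 -0.09] True
3.141592653589793 None False
k 0
above t 4.91 p [0.5322 0.1766 0.2815] F [-0.2 -0.8 -0.3]
True t 5.99 p [0.5314 0.1755 0.2336] F [-1.4 -0.3  2.7]
0.56 False t 6.29 p [0.5237 0.1739 0.2255] F [ 0.1  0.7 -0. ]
0.48 False t 6.6 p [0.5154 0.1722 0.2165] F [0.2 0.4 0.5]
0.4 False t 6.91 p [0.5076 0.1706 0.2069] F [-0.3 -0.1 -0. ]
0.32 False t 7.22 p [0.5004 0.1691 0.1964] F [0.  1.3 0. ]
0.24 False t 7.53 p [0.4941 0.1678 0.1855] F [1.1 0.1 0.4]
0.16 False t 7.83 p [0.4887 0.1667 0.1741] F [-0.2  0.7  1.5]
```

Run:
```python
from h import *
p=vision.capture("top"); n,c,P,Q=lid(p,[(175,228),(265,212),(280,300),(178,330)]); print("tilt",np.arctan2(np.hypot(n[0],n[1]),n[2]),len(Q)); 
cv2.imwrite("pics/top1.png",cv2.resize(p["frame"][200:350,150:310,::-1],None,fx=4,fy=4))
t=bigh(0)
for th in (.10,.05):
    if arm.move_linear(bigh(th)+[0,0,.001],speed=.05,until_force=8): break
    st(th)
st()
hit=arm.move_linear([t[0],t[1],.143],speed=.015,until_force=16); st(hit)
p=vision.capture("top"); n,c,P,Q=lid(p,[(175,228),(265,212),(280,300),(178,330)]); print("tilt",np.arctan2(np.hypot(n[0],n[1]),n[2]),len(Q),c)
```

```text
tilt 0.15674558303664915 3116
0.1 t 8.21 p [0.4849 0.1659 0.1655] F [-0.3 -0.1  0.8]
t 8.45 p [0.4832 0.1655 0.1584] F [1.1 0.3 1.5]
True t 9.12 p [0.4814 0.1652 0.1499] F [-2.3 -0.1  7.6]
tilt 0.008004823134438462 2840 [0.56382571 0.1618335  0.11619292]
```

View pics/top1.png

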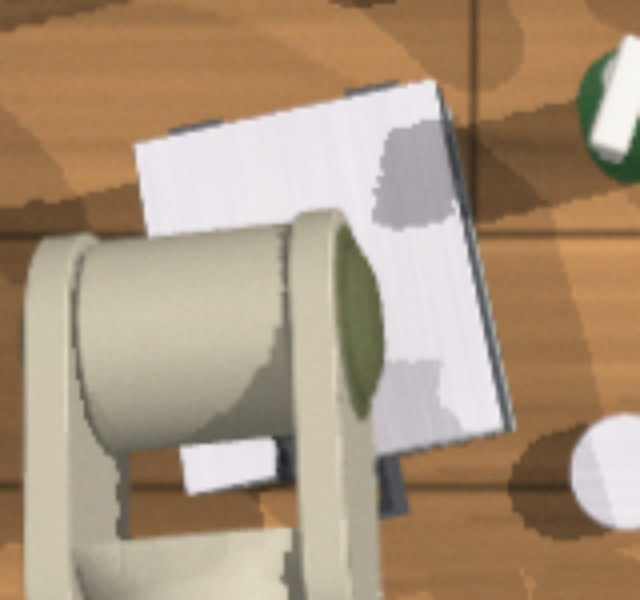

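The lid followed the arm and is now at z=0.150, which is shut. I'll press once more to confirm, then grip and tug.

```bash
cat >> h.py <<'E'
def fz(n=5):
    v=[]
    for _ in range(n): v.append(telemetry.get_wrist_force()[2]); arm.pause(.01)
    return float(np.mean(v))
def tug(maxrise,target=14.):
    """pull straight up on the gripped handle; True if it held"""
    p0=np.array(telemetry.get_ee_pos()); b=fz(); st("tug from, base %.1f"%b)
    hit=arm.move_linear(p0+[0,0,maxrise],speed=.012,until_force=target-b*0+0); 
    p=np.array(telemetry.get_ee_pos()); st("hit",hit)
    if not hit: return False
    log=[]; cmd=p.copy(); t0=telemetry.get_t(); good=None
    while telemetry.get_t()-t0<3:
        f=-fz(4); log.append((round(telemetry.get_t()-t0,2),round(f,1)))
        if 12<=f<=16.5:
            good=good or telemetry.get_t()
            if telemetry.get_t()-good>.55: break
        else:
            good=None
            cmd[2]+=np.clip((target-f)*6e-5,-.0006,.0006)
            if cmd[2]-p0[2]>maxrise: break
            arm.move_linear(cmd,speed=.01)
    st("held"); print(log); rise=telemetry.get_ee_pos()[2]-p0[2]; print("rise",rise)
    arm.move_linear(p0,speed=.02); st("back")
    return rise<maxrise
E
python3 - <<'E'
from h import *
p=np.array(telemetry.get_ee_pos())
hit=arm.move_linear(p-[0,0,.005],speed=.01,until_force=8); st("press",hit)
z=telemetry.get_ee_pos()[2]
arm.move_linear([p[0],p[1],z+.055]); st()
hand.ungrasp()
t=bigh(0); arm.move_linear([t[0],t[1],z-.025],speed=.12,until_force=10); st("down")
hand.close_gripper(); st("closed"); print(telemetry.get_finger_gap(),telemetry.get_grip_force())
print(tug(.006))
E
```

```text
press True t 9.4 p [0.4814 0.1652 0.15  ] F [-0.6  0.8  5.8]
t 9.92 p [0.481  0.1651 0.204 ] F [-0.3  0.1 -0.1]
down t 11.52 p [0.4809 0.165  0.1256] F [ 0.1 -0.7  0.4]
closed t 12.17 p [0.482  0.1653 0.1254] F [ 6.3  2.6 -1.2]
0.14917135438013884 60.033246874809265
tug from, base -1.5 t 12.21 p [0.482  0.1653 0.1254] F [ 6.5  2.2 -1.1]
hit True t 12.56 p [0.4823 0.1654 0.1267] F [ 2.4  0.2 -1.6]
held t 14.01 p [0.4823 0.1654 0.127 ] F [  5.5   1.6 -12.4]
[(0.03, 2.1), (0.32, 7.5), (0.6, 11.7), (0.88, 12.7), (0.92, 12.7), (0.95, 12.3), (0.98, 12.9), (1.02, 12.3), (1.05, 12.9), (1.08, 12.3), (1.12, 12.8), (1.15, 12.7), (1.18, 12.9), (1.22, 12.6), (1.25, 12.8), (1.28, 12.3), (1.32, 12.3), (1.35, 12.3), (1.38, 12.9), (1.42, 12.3), (1.45, 12.4)]
rise 0.0016163986221631732
back t 14.28 p [0.4821 0.1653 0.1254] F [ 2.1  0.3 -4.2]
True
```

It held at about 12.5 N, which is the low end of the range. I'll tug again closer to 14.5 N, then check the lid and go to the small box.

```bash
sed -i 's/12<=f<=16.5/13.4<=f<=16/; s/target=14\./target=14.7/; s/6e-5/7e-5/; s/>.55: break/>.6: break/' h.py
python3 - <<'E'
from h import *
print(tug(.006))
hand.ungrasp(); st("open")
p=np.array(telemetry.get_ee_pos()); arm.move_linear([p[0],p[1],.30],speed=.2)
o=np.array(telemetry.get_eef_rot())
# transit over the spray (x .63) on the robot side, towards the small box
arm.movep([.40,-.15,.32],orient(np.radians(2.3))); st("via")
p=vision.capture("top"); 
for nm,poly in [("big",[(175,228),(265,212),(280,300),(178,330)]),("small",[(378,230),(452,228),(456,306),(380,314)])]:
    n,c,P,Q=lid(p,poly); print(nm,"tilt",np.arctan2(np.hypot(n[0],n[1]),n[2]),n.round(3),len(Q),c.round(4))
for q in (p,vision.capture("scene")): print([(np.round(x["at"],4),round(x["confidence"],2)) for x in vision.landmark_of(q,"small_handle")[:1]])
cv2.imwrite("pics/top2.png",p["frame"][:,:,::-1])
E
```

```text
tug from, base -4.5 t 14.32 p [0.4821 0.1654 0.1255] F [ 4.   0.3 -4.5]
hit True t 14.65 p [0.4823 0.1654 0.1267] F [ 3.   0.7 -2. ]
held t 16.17 p [0.4823 0.1654 0.1271] F [  7.1   1.8 -14. ]
[(0.03, 2.1), (0.32, 7.7), (0.6, 11.6), (0.88, 14.0), (0.92, 14.4), (0.95, 13.8), (0.98, 13.8), (1.02, 13.8), (1.05, 14.2), (1.08, 14.2), (1.12, 13.9), (1.15, 14.4), (1.18, 14.1), (1.22, 14.0), (1.25, 14.2), (1.28, 14.2), (1.32, 13.9), (1.35, 13.9), (1.38, 13.9), (1.42, 13.8), (1.45, 13.7), (1.48, 14.2), (1.52, 14.1)]
rise 0.001618557213198063
back t 16.44 p [0.482  0.1653 0.1255] F [ 2.7  1.1 -4.4]
True
open t 17.14 p [0.482  0.1653 0.1254] F [ 1.2  0.6 -0.1]
via t 19.41 p [ 0.4003 -0.1494  0.3198] F [ 0.4  0.3 -0.5]
big tilt 0.0037189256487987258 [0.002 0.003 1.   ] 5581 [0.5341 0.177  0.1156]
small tilt 0.05011570205963166 [0.05  0.004 0.999] 2960 [ 0.5365 -0.2534  0.093 ]
[(array([ 0.4938, -0.2513,  0.131 ]), 0.88)]
[(array([ 0.4943, -0.2521,  0.1299]), 0.86)]
```

View pics/top2.png

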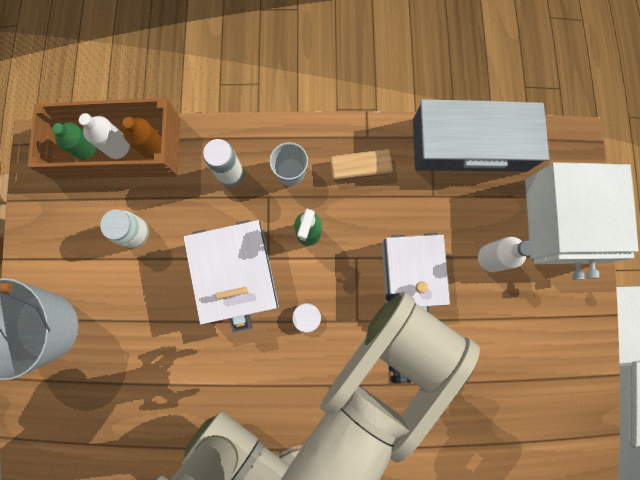

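The big lid is shut and the other things haven't moved. The small knob is at pixel (422,288) and the lid at about 0.047 rad. I'll grip the knob across y and tug.

Run:
```python
from h import *
H=np.array([.494,-.2515,.130]); c=[]
for k in (np.pi/2,-np.pi/2):
    o=orient(np.radians(2.3)+k); q=solver.inverse_kinematics(H-[0,0,.03],o)
    if q is not None: c.append((abs(q[5]),k))
print(c); o=orient(np.radians(2.3)+min(c)[1])
arm.movep(H+[0,0,.06],o); st("above")
arm.move_linear(H-[0,0,.027],speed=.12,until_force=10); st("down")
hand.close_gripper(); st("closed"); print(telemetry.get_finger_gap(),telemetry.get_grip_force())
print("HELD",tug(.008))
```

```text
[(np.float64(2.295432951160714), 1.5707963267948966), (np.float64(0.846159702429079), -1.5707963267948966)]
above t 20.98 p [ 0.4941 -0.2513  0.1904] F [-0.4 -0.1  0.5]
down t 21.85 p [ 0.4943 -0.2517  0.1037] F [ 0.1  0.  -0.4]
closed t 22.44 p [ 0.494  -0.2524  0.1033] F [-3.1 -6.2  0.9]
0.2848894632021049 58.848811984062195
tug from, base 1.6 t 22.48 p [ 0.494  -0.2523  0.1033] F [-2.5 -5.   0.9]
hit True t 22.99 p [ 0.4957 -0.2524  0.1086] F [ 2.5 -0.7  3.8]
held t 24.17 p [ 0.4961 -0.2523  0.1102] F [ 5.5 -1.7 -8.2]
[(0.03, -3.9), (0.32, 3.5), (0.61, 7.3), (0.89, 7.5), (1.17, 7.3)]
rise 0.006956330297938559
back t 24.7 p [ 0.4944 -0.2525  0.1048] F [-0.7  1.5 12.7]
HELD True
```

The knob rose 7 mm at only about 7 N, so the lid gives. The `True` came from my loop's exit test, which was wrong. I'll press it home and tug again.

```bash
sed -i 's/return rise<maxrise/return rise<maxrise and good is not None/' h.py
python3 - <<'E'
from h import *
hand.ungrasp()
p=np.array(telemetry.get_ee_pos()); arm.move_linear([p[0],p[1],.175],speed=.15)
hand.close_gripper()
X=[.4925,-.2515]
arm.move_linear([*X,.142],speed=.08); st("over")
for i in range(3):
    hit=arm.move_linear([*X,.119],speed=.015,until_force=16); st("press",hit)
    if hit and telemetry.get_ee_pos()[2]<.1265: break
hit=arm.move_linear([*X,telemetry.get_ee_pos()[2]-.004],speed=.01,until_force=9); st("again",hit)
z=telemetry.get_ee_pos()[2]
arm.move_linear([*X,z+.055],speed=.15)
p=vision.capture("top"); n,c,P,Q=lid(p,[(378,230),(452,228),(456,306),(380,314)]); print("tilt",n.round(4),len(Q))
hand.ungrasp()
arm.move_linear([*X,z-.027],speed=.12,until_force=10); st("down")
hand.close_gripper(); st("closed"); print(telemetry.get_finger_gap(),telemetry.get_grip_force())
print("HELD",tug(.006))
E
```

```text
over t 27.28 p [ 0.4927 -0.2516  0.1422] F [-0.3  0.7  0.4]
press True t 28.07 p [ 0.4917 -0.2516  0.1335] F [-1.4  0.8  3.2]
press True t 28.72 p [ 0.4921 -0.2515  0.1249] F [-1.6  0.9  9. ]
again True t 28.94 p [ 0.4921 -0.2515  0.125 ] F [-0.9  0.6  5.8]
tilt [ 0.0067 -0.0281  0.9996] 1586
down t 31.12 p [ 0.4928 -0.2518  0.0986] F [ 0.4 -1.1 -0.1]
closed t 31.72 p [ 0.4926 -0.2525  0.0985] F [-2.3 -5.1  3.9]
0.28261014515134975 58.73258292675018
tug from, base 3.7 t 31.76 p [ 0.4926 -0.2524  0.0985] F [-2.2 -5.9  3.5]
hit True t 32.11 p [ 0.4929 -0.2525  0.0999] F [ 1.6 -0.6 -1.9]
held t 33.88 p [ 0.4929 -0.2524  0.1003] F [  5.6  -3.8 -13.6]
[(0.03, 0.7), (0.32, 5.2), (0.6, 11.2), (0.88, 13.2), (1.17, 14.1), (1.2, 14.4), (1.23, 13.9), (1.27, 13.5), (1.3, 13.6), (1.33, 14.3), (1.37, 14.1), (1.4, 13.9), (1.43, 13.9), (1.47, 13.6), (1.5, 14.1), (1.53, 14.1), (1.57, 14.1), (1.6, 13.9), (1.63, 14.5), (1.67, 14.2), (1.7, 14.1), (1.73, 13.8), (1.77, 13.5)]
rise 0.001742654522369727
back t 34.17 p [ 0.4926 -0.2525  0.0987] F [ 0.9 -1.5 -1.7]
HELD True
```

It held with a 1.7 mm rise at 14 N, within the free play. I'll release, retreat and check both lids.

Run:
```python
from h import *
hand.ungrasp()
p=np.array(telemetry.get_ee_pos()); arm.move_linear([p[0],p[1],.25],speed=.15)
arm.movep([.32,-.12,.32],telemetry.get_eef_rot()); st()
p=vision.capture("top")
for nm,poly in [("big",[(175,228),(265,212),(280,300),(178,330)]),("small",[(378,230),(452,228),(456,306),(380,314)])]:
    n,c,P,Q=lid(p,poly); print(nm,n.round(4),len(Q),c.round(4))
cv2.imwrite("pics/top3.png",p["frame"][:,:,::-1])
```

```text
t 36.87 p [ 0.3206 -0.1206  0.3197] F [-0.5 -0.   0.3]
big [4.6e-03 7.0e-04 1.0e+00] 5616 [0.5339 0.1764 0.1156]
small [ 0.0047 -0.0021  1.    ] 3314 [ 0.5304 -0.2487  0.0904]
```

View pics/top3.png

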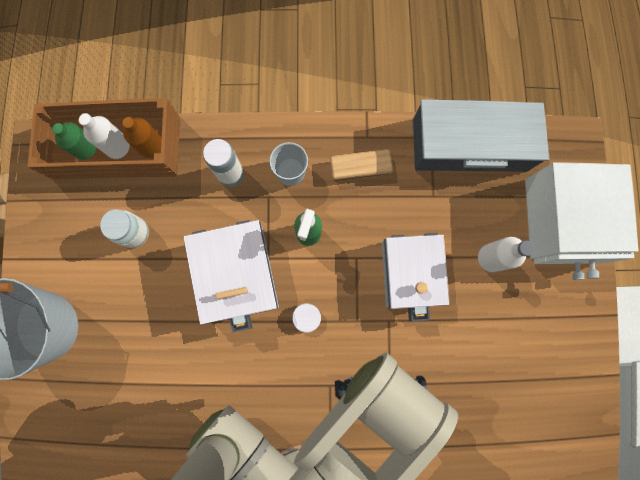

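The top view shows both lids level (big at (230,270), small at (417,270)), everything else where it was, and the arm clear.

```bash
python3 -c "
from plant import ticket
print(ticket.close_job())"
```

```text
the job is handed in; nothing more can be done
None
```

Both lids are caught shut and the job is handed in: the big lid held tugs of about 12.5 N and 14 N, and the small lid gave on its first tug, was pressed home, then held about 14 N; nothing else was moved.

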